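# Turn the circuit board over in its turnover holder and lock it

### The job

The circuit board in the turnover holder is locked with its component side up. Draw the lock bolt, swing the frame steadily half a turn (the T-shaped bar is its handle) so that the flat solder side is up, and push the bolt fully home again so that the frame is locked level. Do not touch the board or its components, and leave the other things on the bench where they are.

Things in the scene. Friction and masses are not known exactly. Their poses are not given: they have to be found in the camera images.
- board_holder: Turnover holder screwed to the bench: grey base plate 150 x 300 x 12 mm, two grey uprights (right 130 mm tall, left 150) carry an aluminium frame. Origin: on the worktop, midway between the uprights. z up, y along the base towards the end with the lock bolt (robot's left), x away from the robot, all turned by its yaw. The base reaches from y = -144 to 156 mm.
- pivot (a point): Centre of the frame, on its level pivot axis, 110 mm above the holder's origin; the axis runs along the holder's y. The frame is 124 (across the axis) x 170 x 12 mm. At y = 95 to 103 mm it carries a steel index disc, radius 33 mm, with two slots, half a turn apart, for the lock bolt: one is on top at frame angle 0, the other at 3.14.
- turn_frame (a joint): Turn of the frame, rad. About 0: level, component side up, T-handle at the robot's side (holder's -x). Grows as the handle rises over the top (1.57) and down the far side; 3.14: level, solder side up, handle at +x. Stops at -0.07 and 3.21; friction 0.09 N m holds it at any angle. The bolt's tapered tip enters a slot up to 0.08 rad off and pulls the frame level; then play is about 0.03 rad.
- t_grip (a point): Centre of the frame's black T-shaped handle: a grip bar of diameter 20 mm, 44 mm long along the pivot axis, flat ends, that revolves freely on its own axis, on an 8 mm stem at the middle of one long side of the frame, 28 mm out from it. It moves on a circle of radius 90 mm about the pivot, at y = 0 of the holder. Pinched by its ends it lets the fingers point down along the whole arc.
- lock_bolt (a joint): Travel of the steel lock bolt, m: 0 fully home (in the slot of the index disc), 0.022 fully drawn; clear of the disc from 0.015 on. It slides along the holder's +y as it is drawn, in a guide on the left upright; friction 2.5 N; it stays where it is left.
- bolt_knob (a point): Centre of the lock bolt's black upright cylindrical knob, diameter 18 mm, 36 mm tall, 172 mm above the worktop; at x = 0, y = 175 mm of the holder with the bolt home, 197 mm when drawn. It stands on a 10 mm stem. The guide block (30 mm wide, top 24 mm below this point) ends 25 mm from it along y.
- circuit_board: Green circuit board 103 x 149 x 2 mm clamped in the frame, long side along the holder's y; capacitors, relays and a transformer stand up to 28 mm high on its component side, the other side is flat with solder joints. Origin: its centre, at the pivot; its z points out of the component side. Delicate: not to be touched.
- small_case: Clear compartment case, 110 x 213 x 31 mm, lying flat right of the holder; a bystander. Origin: centre of its underside.
- g_clamp: Black G-clamp, 95 x 159 x 26 mm, lying flat right of the holder; a bystander. Origin: centre of its underside.
- blue_jar: Small round jar with a screw lid, 64 mm across, 56 mm high, left of the holder; a bystander. Origin: centre of its underside.
- pocket_tape: Pocket tape measure standing on its base, 34 x 80 x 66 mm, left of the holder; a bystander. Origin: centre of its underside.

How it is judged:
By the outcome, as a careful person would: the job done as asked, in the order asked, and still so for the second after the job is handed in, with the robot touching nothing.
It also fails if it takes over 61 s, if anything falls off the work surface, if the arm or the gripper's body presses on something with over 40 N, if the wrist force passes 120 N, or if a joint passes its speed limit or range.

### The arm

A 6-joint arm with a two-finger parallel gripper is mounted at the origin on a cart in front of the work surface, level with it; the furniture and walls round the work are solid. World frame = base frame: x ahead of the robot, y to its left, z up, the work surface at z = 0. Lengths are in mm, angles in degrees, forces in N, time in s.
With the tool pointing down it reaches from about 350 to 850 mm from the base axis. Payload 8.1 kg.
Tool frame: the origin (TCP) lies at the very end of the fingers, on their centre line; the grasp point (between the pads) lies 19 mm behind it (r.grasp_offset is the distance from the TCP to the grasp point, in mm); z points along the fingers, y is the line along which they close (so a half turn about z gives the same grasp; the last joint's range is limited). The gripper opens to 85 mm and grips with 20 to 120 N. Pads are 22 mm wide; open, the fingers measure 114 mm over their backs; the gripper's body (76 mm by 85 mm) begins 54 mm behind the grasp point. The pads swing forward as they close: fully open they stand 13 mm farther back than shut.
Start: joints at [-81.669, 7.471, 85.268, -0, 87.261, -4.893], TCP at [137.274, -584.09, 231.292] pointing down, gripper open.
Joint ranges: [-169.43, 169.43], [-51.17, 129.36], [1.28, 143.12], [-76.62, 256.62], [0, 156.53], [-152.29, 152.29]. Speed limits (degrees/s): [136.94, 136.94, 159.86, 180, 180, 180].

### API

Orientations are given as [roll, pitch, yaw] about the fixed x, y, z axes, in that order (R = Rz(yaw) Ry(pitch) Rx(roll)).
In Python, from bench import r gives the robot as it stands.
- The arm moves only by the tool carry_out, never from a script. Its argument "commands" is a list of rows, each an object with "jaw": the finger opening in m, from 0 to 0.0854; "translation": the shift along the tool's x, y, z in m, a list of three; "spin": the turn about the tool's z in rad. A call has exactly 8 rows; each row shifts and turns the commanded pose from where the row before left it, along the tool's axes as they then stand; what a row does not reach is not made up. A row lasts 1/12 s, in which the tool goes at most 41.7 mm and 7.16 degrees, less where a joint would pass 70% of its speed; a pose out of reach is approached as far as the arm can. A call is refused whole if a number of a shift passes 0.0417 or a number of a turn 0.125, either way. A call with a gripper value outside its range is refused whole. The fingers move at their own pace and stop on an object; "squeeze" is the grip in N (left out, the last holds). Time passes only in rows, so rows that do not move let the fingers close, or fill a call up. It gives the time, the measured TCP pose, the force, the opening and the grip force at its end, in the units of the state.
- r.sense(): the state, without advancing time (a new reading comes with each control period).
- r.snapshot(name): name is "scene" or "top" or "wrist"; returns a dict with "pixels" (480x640x3 uint8, blue, green, red), "K" (3x3 intrinsics, pixels), "extrinsics" (4x4, takes a point from camera to world coordinates). Camera axes: x right, y down, z forward; pixel columns grow to the right and rows downward; lengths in mm; the calibration is good to about 2 mm. A picture is of the moment at which its call begins. There is no depth.
- r.hand_in(): hands the job in; it is judged then, once.
Trained networks look in a picture, given as the dict that the camera call returned (one of the last four; its "shot" number tells which), for a name from the list of things; names that differ only in an ending like _2 or _b are one class to them, and where a whole thing is asked for, a point or a joint stands for the part that bears it (a point fixed in the world has none). Each returns a list of dicts, best first, with "score" (0 to 1); they miss things now and then, are a little off and sometimes report something else, mostly with a low value. They report only what shows in the picture. A call takes as long as a camera call.
- r.spot_in(picture, target): "xy" ([column, row] in pixels, amid what is visible of it).
- r.regions_of(picture, target): "pixels" (480x640 bool, what is visible of it) and "xy" ([column, row] in pixels, amid what is visible of it).
- r.landmark_of(picture, target): "xy" ([column, row] in pixels: a listed point, or the origin of a listed thing).
The state is a dict: "time": time; "joint_pos": joint angles; "qd": joint speeds; "joint_efforts": joint torques, N m; "tool_pos": TCP position; "tcp_rot": TCP orientation; "ft_force": force on the tool from outside, world axes, zero at the start; "wrist_torque": the same for the moment, N m; "finger_gap": finger opening in mm; "grip_force": force on a finger pad.
Only numpy, scipy, OpenCV 4.12 (cv2) and the standard library are available. Lean on these libraries where they do the work, as an engineer would, in place of code of your own. Each camera call takes 0.05 s, during which the arm holds its last target. There are 200 camera calls.

## Working session

There is one attempt and no reset: what is moved stays moved. The work goes in short steps, Python scripts to look and compute and a tool call to move; the robot and the scene stay as the last step left them, time stands still between calls to the robot, and variables do not carry over. Pictures are saved under pics/ and viewed, at most 12 in all, crops included, and the job is handed in when it is done.

Besides the shell and the picture viewer there is one more tool, called after "Emit:" as name(argument=value, ...) on one line, values as JSON. carry_out: Moves the arm, as the interface text tells. Its arguments: {"type":"object","properties":{"commands":{"type":"array","items":{"type":"object","properties":{"jaw":{"type":"number"},"translation":{"type":"array","items":{"type":"number"}},"spin":{"type":"number"}}}},"squeeze":{"type":"number"}},"required":["commands"]}

```bash
mkdir -p pics; ls
cat > h.py <<'E'
import numpy as np, cv2
from bench import r
from scipy.spatial.transform import Rotation as R
def ray(p,xy):
    E=np.array(p["extrinsics"]);K=np.array(p["K"])
    d=E[:3,:3]@np.linalg.inv(K)@np.array([xy[0],xy[1],1.]);return E[:3,3],d/np.linalg.norm(d)
def tri(rs):
    A=sum(np.eye(3)-np.outer(d,d) for o,d in rs);b=sum((np.eye(3)-np.outer(d,d))@o for o,d in rs)
    x=np.linalg.solve(A,b);return x,[round(float(np.linalg.norm((np.eye(3)-np.outer(d,d))@(x-o))),1) for o,d in rs]
def proj(p,X):
    E=np.array(p["extrinsics"]);K=np.array(p["K"]);c=K@(E[:3,:3].T@(np.array(X)-E[:3,3]));return c[:2]/c[2]
E
python3 - <<'E'
from h import *
S={n:r.snapshot(n) for n in("scene","top")}
for n,p in S.items(): cv2.imwrite(f"pics/{n}0.png",p["pixels"])
for t in ["board_holder","pivot","t_grip","bolt_knob","circuit_board","small_case","g_clamp","blue_jar","pocket_tape"]:
    rs=[]
    for n,p in S.items():
        l=r.landmark_of(p,t)
        for k in l[:2]: print(t,n,np.round(k["xy"],1),round(k["score"],2))
        if l: rs.append(ray(p,l[0]["xy"]))
    if len(rs)==2: print("   ",tri(rs))
s=r.sense();print(s)
E
```

```text
pics
board_holder top [284.8 253.4] 0.81
pivot top [279.  244.8] 0.82
pivot top [283.2 253.8] 0.62
t_grip top [292.2 276.1] 0.71
bolt_knob scene [239.7 266. ] 0.53
bolt_knob top [222. 267.] 0.45
    (array([441.1182516 ,  -4.85960222, 173.15879173]), [3.5, 3.5])
circuit_board top [281.2 248.7] 0.92
small_case scene [423.5 231.7] 0.89
small_case top [442.2 247.4] 0.81
    (array([ 478.53675917, -653.57703971,   -8.81725264]), [2.7, 2.7])
g_clamp scene [400.  258.2] 0.83
g_clamp top [390.1 273.6] 0.71
    (array([ 405.48440935, -484.53337678,    6.51449177]), [1.4, 1.4])
blue_jar scene [198.4 316.4] 0.72
blue_jar top [202.5 245.6] 0.77
    (array([544.92712424,  84.82660644, -12.36253602]), [0.0, 0.0])
pocket_tape scene [218.6 345.5] 0.61
pocket_tape top [199.5 290.9] 0.79
pocket_tape top [281.2 246.7] 0.17
    (array([403.02273164,  96.03215695,   2.33731345]), [0.9, 0.9])
{'time': 1.0, 'joint_pos': array([-8.16702141e+01,  7.46935274e+00,  8.52661363e+01, -7.30096953e-04,
        8.72623808e+01, -4.89451333e+00]), 'qd': array([ 0.04406181,  0.02885842,  0.02775216, -0.01857233,  0.03428679,
       -0.05774707]), 'joint_efforts': array([-3.33439148e-04, -5.69325614e+01, -5.00878036e+01, -1.74824263e-04,
        1.08750904e-03,  4.17619594e-05]), 'tool_pos': array([ 137.26247972, -584.10118032,  231.32710814]), 'tcp_rot': array([1.79997940e+02, 9.08356497e-04, 1.32243341e+01]), 'ft_force': array([-0.75004215, -0.04988186,  0.1926734 ]), 'wrist_torque': array([-0.04330717,  0.00979297, -0.00368205]), 'grip_force': 0.0, 'finger_gap': 85.323453551144}
```

View pics/scene0.png

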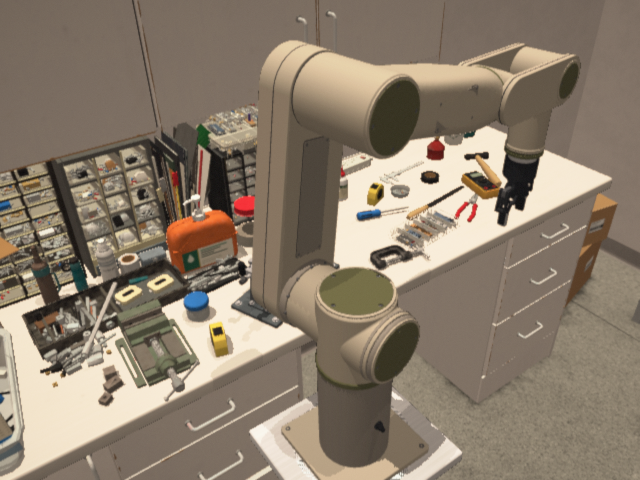

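View pics/top0.png

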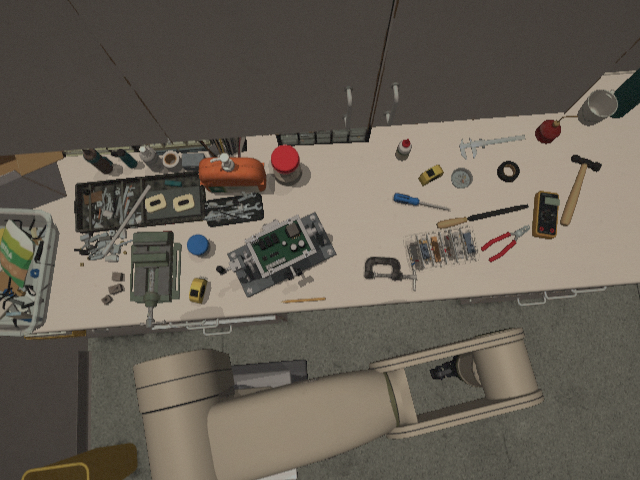

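The scene view has the arm hiding the holder. The top view shows the holder at about (282,252), turned with its bolt knob at (222,269) and the T-handle towards the robot at about (303,280). I'll get a rough pose from the top view and then look with the wrist camera.

```bash
cat >> h.py <<'E'
def at(p,xy,z):
    o,d=ray(p,xy);return o+d*(z-o[2])/d[2]
def go(tgt,yaw=None):
    "world TCP target mm, yaw deg -> tool shift m, spin rad"
    s=r.sense();Rm=R.from_euler('xyz',s["tcp_rot"],degrees=True)
    d=Rm.inv().apply(np.array(tgt)-s["tool_pos"])/1000
    dy=0 if yaw is None else -np.radians((yaw-s["tcp_rot"][2]+180)%360-180)
    print("shift",np.round(d,4),"spin",round(dy,4),"yaw",np.round(s["tcp_rot"],1),"tcp",np.round(s["tool_pos"],1))
E
python3 - <<'E'
from h import *
p=r.snapshot("top")
for n,xy,z in [("pivot",(279,244.8),110),("board",(281.2,248.7),110),("tgrip",(292.2,276.1),110),("tgrip_mine",(303,281),110),("knob",(222,267),172)]: print(n,np.round(at(p,xy,z),0))
for xy in [(228,268),(244,296),(336,254),(317,213)]: print(np.round(at(p,xy,12),0))
w=r.snapshot("wrist");s=r.sense()
Rm=R.from_euler('xyz',s["tcp_rot"],degrees=True).as_matrix()
E=np.array(w["extrinsics"]);print(Rm.T@(E[:3,3]-s["tool_pos"]));print(np.round(Rm.T@E[:3,:3],3));print(w["K"])
go((480,-165,400))
E
```

```text
pivot [ 501. -161.  110.]
board [ 489. -167.  110.]
tgrip [ 408. -192.  110.]
tgrip_mine [ 391. -222.  110.]
knob [439.  -8. 172.]
[464.   5.  12.]
[375. -39.  12.]
[ 479. -325.   12.]
[ 613. -278.   12.]
[  83.92128976    0.59274484 -142.47516556]
[[-0.    -0.946 -0.323]
 [ 1.     0.    -0.   ]
 [ 0.    -0.323  0.946]]
[[366.5494366    0.         315.54464583]
 [  0.         366.5494366  240.86645097]
 [  0.           0.           1.        ]]
shift [ 0.4295 -0.3296 -0.1687] spin 0 yaw [180.    0.   13.2] tcp [ 137.3 -584.1  231.3]
```

Emit:
carry_out(commands=[{"translation": [0.027, -0.0206, -0.008]}, {"translation": [0.027, -0.0206, -0.008]}, {"translation": [0.027, -0.0206, -0.008]}, {"translation": [0.027, -0.0206, -0.008]}, {"translation": [0.027, -0.0206, -0.008]}, {"translation": [0.027, -0.0206, -0.008]}, {"translation": [0.027, -0.0206, -0.008]}, {"translation": [0.027, -0.0206, -0.008]}])

```text
invalid input
```

Emit:
carry_out(commands=[{"translation": [0.027, -0.0206, -0.006]}, {"translation": [0.027, -0.0206, -0.006]}, {"translation": [0.027, -0.0206, -0.006]}, {"translation": [0.027, -0.0206, -0.006]}, {"translation": [0.027, -0.0206, -0.006]}, {"translation": [0.027, -0.0206, -0.006]}, {"translation": [0.027, -0.0206, -0.006]}, {"translation": [0, 0, 0]}])

```text
invalid input
```

Run:
```python
from h import *
import pickle
p=r.snapshot("wrist");cv2.imwrite("pics/w1.png",p["pixels"])
L={}
for t in ["board_holder","pivot","t_grip","bolt_knob","circuit_board"]:
    l=r.landmark_of(p,t)
    for k in l[:2]: print(t,np.round(k["xy"],1),round(k["score"],2))
    if l:L[t]=l[0]["xy"]
pickle.dump((dict(K=p["K"],extrinsics=p["extrinsics"]),L),open("v1.pkl","wb"))
go((480,-150,330),20)
```

```text
shift [ 0.4329 -0.3442 -0.0987] spin -0.1183 yaw [-180.     0.    13.2] tcp [ 137.3 -584.1  231.3]
```

View pics/w1.png

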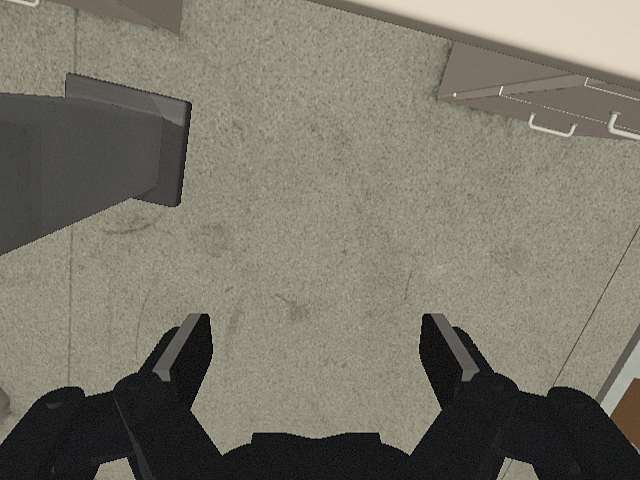

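The picture shows only floor and the open fingers: the calls were refused, so every field is probably needed in each row.

Emit:
carry_out(commands=[{"jaw": 0.085, "spin": -0.015, "translation": [0.027, -0.0206, -0.008]}, {"jaw": 0.085, "spin": -0.015, "translation": [0.027, -0.0206, -0.008]}, {"jaw": 0.085, "spin": -0.015, "translation": [0.027, -0.0206, -0.008]}, {"jaw": 0.085, "spin": -0.015, "translation": [0.027, -0.0206, -0.008]}, {"jaw": 0.085, "spin": -0.015, "translation": [0.027, -0.0206, -0.008]}, {"jaw": 0.085, "spin": -0.015, "translation": [0.027, -0.0206, -0.008]}, {"jaw": 0.085, "spin": -0.015, "translation": [0.027, -0.0206, -0.008]}, {"jaw": 0.085, "spin": -0.015, "translation": [0.027, -0.0206, -0.008]}])

```text
time: 2.07
tool_pos: [299.2, -364.2, 295.8]
tcp_rot: [180.0, -0.0, 20.1]
ft_force: [1.1, 0.0, -0.2]
finger_gap: 85.0
grip_force: 0.0
```

Emit:
carry_out(commands=[{"jaw": 0.085, "spin": 0, "translation": [0.027, -0.0206, -0.006]}, {"jaw": 0.085, "spin": 0, "translation": [0.027, -0.0206, -0.006]}, {"jaw": 0.085, "spin": 0, "translation": [0.027, -0.0206, -0.006]}, {"jaw": 0.085, "spin": 0, "translation": [0.027, -0.0206, -0.006]}, {"jaw": 0.085, "spin": 0, "translation": [0.027, -0.0206, -0.006]}, {"jaw": 0.085, "spin": 0, "translation": [0.027, -0.0206, -0.006]}, {"jaw": 0.085, "spin": 0, "translation": [0.027, -0.0206, -0.006]}, {"jaw": 0.085, "spin": 0, "translation": [0, 0, 0]}])

```text
time: 2.73
tool_pos: [429.1, -160.9, 338.9]
tcp_rot: [180.0, -0.2, 20.4]
ft_force: [1.1, -0.2, 0.6]
finger_gap: 84.5
grip_force: 0.0
```

```bash
cat >> h.py <<'E'
def look(tag,things=("board_holder","pivot","t_grip","bolt_knob","circuit_board")):
    import pickle
    p=r.snapshot("wrist");cv2.imwrite(f"pics/{tag}.png",p["pixels"]);L={}
    for t in things:
        l=r.landmark_of(p,t)
        for k in l[:2]: print(t,np.round(k["xy"],1),round(k["score"],2))
        if l:L[t]=l[0]["xy"]
    pickle.dump((dict(K=p["K"],extrinsics=p["extrinsics"]),L),open(tag+".pkl","wb"));return p,L
E
python3 - <<'E'
from h import *
look("w2");go((480,-150,330),20)
E
```

```text
board_holder [340.2 132.8] 0.85
board_holder [520.7 273.7] 0.21
pivot [342.5 136.7] 0.73
bolt_knob [137.1 146.3] 0.81
bolt_knob [345.7 135.2] 0.52
circuit_board [344.3 134.2] 0.91
circuit_board [337.  132.3] 0.49
shift [0.0565 0.0033 0.0069] spin 0.0001 yaw [-180.    0.   20.] tcp [ 425.8 -166.2  336.9]
```

View pics/w2.png

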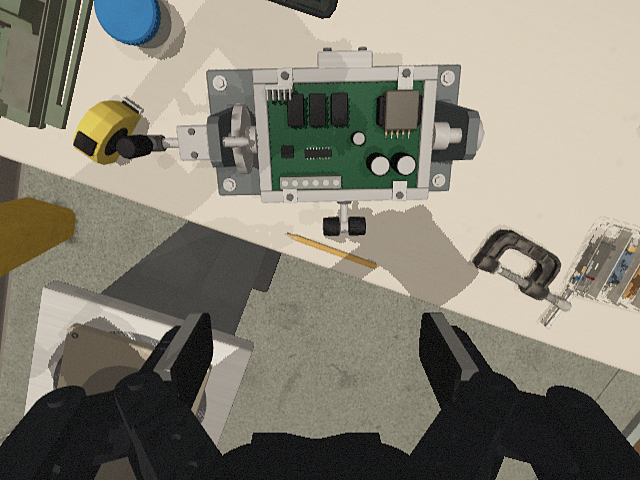

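The wrist view shows the holder nearly aligned with the tool. The knob is at about (133,146), the disc at (238,140), the T-grip at (344,226) and the base corners at (207,70), (459,65), (449,191), (220,195). I'll take a second view from the knob side.

Emit:
carry_out(commands=[{"jaw": 0.085, "spin": 0, "translation": [0.02, -0.02, 0.0]}, {"jaw": 0.085, "spin": 0, "translation": [0.02, -0.02, 0.0]}, {"jaw": 0.085, "spin": 0, "translation": [0.02, -0.02, 0.0]}, {"jaw": 0.085, "spin": 0, "translation": [0.02, -0.02, 0.0]}, {"jaw": 0.085, "spin": 0, "translation": [0.02, -0.02, 0.0]}, {"jaw": 0.085, "spin": 0, "translation": [0.02, -0.02, 0.0]}, {"jaw": 0.085, "spin": 0, "translation": [0, 0, 0]}, {"jaw": 0.085, "spin": 0, "translation": [0, 0, 0]}])

```text
time: 3.7
tool_pos: [497.9, -11.3, 336.8]
tcp_rot: [-180.0, 0.1, 20.1]
ft_force: [0.3, 0.3, -0.1]
finger_gap: 85.1
grip_force: 0.0
```

Run:
```python
from h import *
import pickle
p2,L2=pickle.load(open("w2.pkl","rb"))
c=[at(p2,xy,12) for xy in [(207,70),(459,65),(449,191),(220,195)]];print(np.round(c,1))
p,L=look("w3")
for t in L:
    if t in L2: print(t,tri([ray(p2,L2[t]),ray(p,L[t])]))
print(np.round(r.sense()["tool_pos"],1))
```

```text
[[ 512.1    4.7   12. ]
 [ 619.4 -268.8   12. ]
 [ 482.6 -325.6   12. ]
 [ 374.4  -49.5   12. ]]
board_holder [421.2 219.2] 0.97
pivot [451.4 248.8] 0.74
t_grip [440.7 323.2] 0.84
bolt_knob [282.3 277.3] 0.94
bolt_knob [586.3 343.8] 0.16
circuit_board [450.9 246.1] 0.86
board_holder (array([ 499.61560044, -168.72576051,  -14.37632622]), [0.9, 0.9])
pivot (array([ 500.34107361, -163.20314725,  115.51851909]), [0.7, 0.7])
bolt_knob (array([434.73113324,  -2.80751954, 171.8232283 ]), [0.4, 0.4])
circuit_board (array([ 502.42584934, -164.13814139,  110.34538951]), [0.1, 0.1])
[497.7 -12.4 337.4]
```

View pics/w3.png

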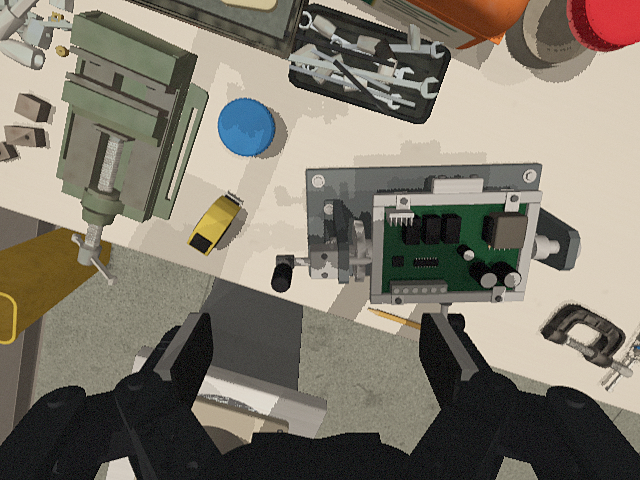

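The second view gives the knob at (434.7,-2.8,171.8), matching the text's height. The holder's origin is about (500.5,-164.5) and its yaw about 21.5°. Next I turn the tool by 91.5° so it closes across the bolt, and move over the knob.

Emit:
carry_out(commands=[{"jaw": 0.085, "spin": -0.123, "translation": [0, 0, 0.008]}, {"jaw": 0.085, "spin": -0.123, "translation": [0, 0, 0.008]}, {"jaw": 0.085, "spin": -0.123, "translation": [0, 0, 0.008]}, {"jaw": 0.085, "spin": -0.123, "translation": [0, 0, 0.008]}, {"jaw": 0.085, "spin": -0.123, "translation": [0, 0, 0.008]}, {"jaw": 0.085, "spin": -0.123, "translation": [0, 0, 0.008]}, {"jaw": 0.085, "spin": -0.123, "translation": [0, 0, 0.008]}, {"jaw": 0.085, "spin": -0.123, "translation": [0, 0, 0.008]}])

```text
time: 4.67
tool_pos: [497.7, -12.0, 273.0]
tcp_rot: [180.0, 0.0, 76.8]
ft_force: [-0.8, -0.4, -0.4]
finger_gap: 85.1
grip_force: 0.0
```

Emit:
carry_out(commands=[{"jaw": 0.085, "spin": -0.123, "translation": [0, 0, 0]}, {"jaw": 0.085, "spin": -0.123, "translation": [0, 0, 0]}, {"jaw": 0.085, "spin": -0.123, "translation": [0, 0, 0]}, {"jaw": 0.085, "spin": -0.123, "translation": [0, 0, 0]}, {"jaw": 0.085, "spin": -0.123, "translation": [0, 0, 0]}, {"jaw": 0.085, "spin": 0, "translation": [0.016, -0.027, 0]}, {"jaw": 0.085, "spin": 0, "translation": [0.016, -0.027, 0]}, {"jaw": 0.085, "spin": 0, "translation": [0, 0, 0]}])

```text
time: 5.33
tool_pos: [431.9, -1.4, 272.5]
tcp_rot: [-179.8, -0.1, 111.7]
ft_force: [-0.1, -0.8, -0.2]
finger_gap: 84.9
grip_force: 0.0
```

Run:
```python
from h import *
import pickle
p,L=look("w4",("bolt_knob","t_grip","board_holder"))
V=[pickle.load(open(f"w{i}.pkl","rb")) for i in (2,3,4)]
for t in ("bolt_knob","t_grip"):
    print(t,tri([ray(q,l[t]) for q,l in V if t in l]))
for t,z in(("bolt_knob",172),):print([np.round(at(q,l[t],z),1) for q,l in V])
go((435,-2.5,200),111.5)
```

```text
bolt_knob [319.3 245.5] 0.78
t_grip [228.2 384.8] 0.98
board_holder [319.5 327.5] 0.79
bolt_knob (array([435.39197139,  -3.09518827, 173.27497945]), [0.5, 0.6, 0.3])
t_grip (array([ 414.42933999, -195.36791859,  111.99656928]), [0.1, 0.1])
[array([435.1,  -3.1, 172. ]), array([434.4,  -2.7, 172. ]), array([435.9,  -3.6, 172. ])]
shift [ 0.0002 -0.0016  0.0738] spin 0.003 yaw [179.9   0.  111.7] tcp [436.4  -2.  273.8]
```

View pics/w4.png

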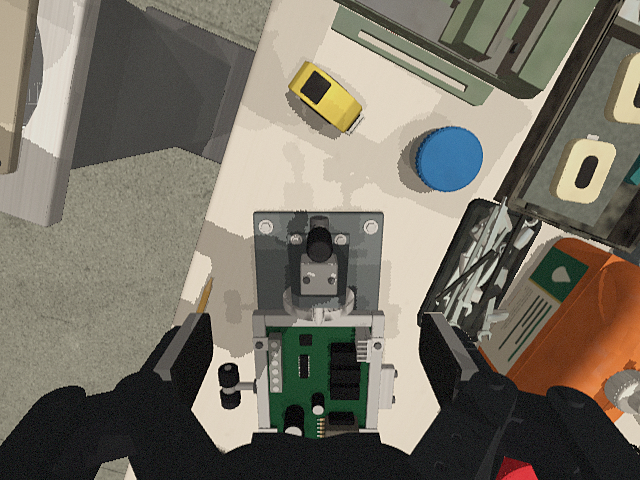

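The view shows the knob at (319,240), centred between the fingers, with the bolt axis along the image column. Descend and grip.

Emit:
carry_out(commands=[{"jaw": 0.085, "spin": 0, "translation": [0, -0.0014, 0.012]}, {"jaw": 0.085, "spin": 0, "translation": [-0.0005, 0, 0.017]}, {"jaw": 0.085, "spin": 0, "translation": [0, 0, 0.018]}, {"jaw": 0.085, "spin": 0, "translation": [0, 0, 0.018]}, {"jaw": 0.085, "spin": 0, "translation": [0, 0, 0.018]}, {"jaw": 0.085, "spin": 0, "translation": [0, 0, 0.018]}, {"jaw": 0.085, "spin": 0, "translation": [0, 0, 0.012]}, {"jaw": 0.07, "spin": 0, "translation": [0, 0, 0.006]}])

```text
time: 6.2
tool_pos: [433.6, -2.5, 151.5]
tcp_rot: [-179.8, -0.1, 111.7]
ft_force: [-0.8, -0.6, -0.2]
finger_gap: 75.0
grip_force: 0.0
```

Emit:
carry_out(commands=[{"jaw": 0.06, "spin": 0, "translation": [0, 0, 0]}, {"jaw": 0.05, "spin": 0, "translation": [0, 0, 0]}, {"jaw": 0.04, "spin": 0, "translation": [0, 0, 0]}, {"jaw": 0.03, "spin": 0, "translation": [0, 0, 0]}, {"jaw": 0.02, "spin": 0, "translation": [0, 0, 0]}, {"jaw": 0.01, "spin": 0, "translation": [0, 0, 0]}, {"jaw": 0.01, "spin": 0, "translation": [0, 0, 0]}, {"jaw": 0.01, "spin": 0, "translation": [0, 0, 0]}], squeeze=25)

```text
time: 6.87
tool_pos: [434.9, -2.8, 155.3]
tcp_rot: [180.0, 0.0, 111.7]
ft_force: [-4.1, -1.4, 5.4]
finger_gap: 17.4
grip_force: 25.4
```

Emit:
carry_out(commands=[{"jaw": 0.01, "spin": 0, "translation": [0.003, 0, 0]}, {"jaw": 0.01, "spin": 0, "translation": [0.003, 0, 0]}, {"jaw": 0.01, "spin": 0, "translation": [0.003, 0, 0]}, {"jaw": 0.01, "spin": 0, "translation": [0.003, 0, 0]}, {"jaw": 0.01, "spin": 0, "translation": [0.003, 0, 0]}, {"jaw": 0.01, "spin": 0, "translation": [0.003, 0, 0]}, {"jaw": 0.01, "spin": 0, "translation": [0.003, 0, 0]}, {"jaw": 0.01, "spin": 0, "translation": [0, 0, 0]}], squeeze=25)

```text
time: 7.53
tool_pos: [427.2, 17.0, 155.3]
tcp_rot: [180.0, 0.1, 111.7]
ft_force: [-4.3, -0.9, 6.7]
finger_gap: 17.0
grip_force: 25.6
```

Run:
```python
from h import *
s=r.sense();print(s["tool_pos"],s["ft_force"],s["finger_gap"],s["wrist_torque"],s["joint_pos"])
```

```text
[427.16701472  16.98092887 155.27903684] [-4.27928256 -0.90271257  6.69694812] 16.971951278979205 [-0.2500568   0.71374362  0.060377  ] [-4.56925411e+00 -1.77052809e+01  1.16942924e+02 -3.87050525e-02
  8.07037299e+01 -2.62829890e+01]
```

Emit:
carry_out(commands=[{"jaw": 0.03, "spin": 0, "translation": [0, 0, 0]}, {"jaw": 0.05, "spin": 0, "translation": [0, 0, 0]}, {"jaw": 0.07, "spin": 0, "translation": [0, 0, 0]}, {"jaw": 0.085, "spin": 0, "translation": [0, 0, -0.01]}, {"jaw": 0.085, "spin": 0, "translation": [0, 0, -0.025]}, {"jaw": 0.085, "spin": 0, "translation": [0, 0, -0.03]}, {"jaw": 0.085, "spin": 0, "translation": [0, 0, -0.03]}, {"jaw": 0.085, "spin": 0, "translation": [0, 0, -0.005]}])

```text
time: 8.2
tool_pos: [429.3, 16.9, 260.8]
tcp_rot: [179.6, 0.2, 111.7]
ft_force: [0.0, -0.2, 1.4]
finger_gap: 85.3
grip_force: 0.0
```

Run:
```python
from h import *
p,L=look("w5",("bolt_knob","t_grip"))
print(at(p,L["bolt_knob"],172.5), np.array([435.3,-3])+22*np.array([-.367,.93]))
```

```text
bolt_knob [311.9 245.1] 0.62
t_grip [220.6 406.6] 0.92
t_grip [317.6 122.2] 0.57
[427.88557592  16.94959389 172.5       ] [427.226  17.46 ]
```

Emit:
carry_out(commands=[{"jaw": 0.085, "spin": 0, "translation": [-0.024, -0.0112, 0]}, {"jaw": 0.085, "spin": 0, "translation": [-0.024, -0.0112, 0]}, {"jaw": 0.085, "spin": 0, "translation": [-0.024, -0.0112, 0]}, {"jaw": 0.085, "spin": 0, "translation": [-0.024, -0.0112, 0]}, {"jaw": 0.085, "spin": 0, "translation": [-0.024, -0.0112, 0]}, {"jaw": 0.085, "spin": 0, "translation": [-0.024, -0.0112, 0]}, {"jaw": 0.085, "spin": 0, "translation": [-0.024, -0.0112, 0]}, {"jaw": 0.085, "spin": 0, "translation": [-0.024, -0.0112, 0]}])

```text
time: 9.02
tool_pos: [413.6, -195.4, 252.3]
tcp_rot: [-179.9, -0.1, 111.7]
ft_force: [1.4, 0.7, -0.0]
finger_gap: 85.0
grip_force: 0.0
```

Emit:
carry_out(commands=[{"jaw": 0.085, "spin": 0.121, "translation": [0, 0, 0]}, {"jaw": 0.085, "spin": 0.121, "translation": [0, 0, 0]}, {"jaw": 0.085, "spin": 0.121, "translation": [0, 0, 0]}, {"jaw": 0.085, "spin": 0.121, "translation": [0, 0, 0]}, {"jaw": 0.085, "spin": 0.121, "translation": [0, 0, 0]}, {"jaw": 0.085, "spin": 0.121, "translation": [0, 0, 0]}, {"jaw": 0.085, "spin": 0.121, "translation": [0, 0, 0]}, {"jaw": 0.085, "spin": 0.121, "translation": [0, 0, 0]}])

```text
time: 9.68
tool_pos: [413.9, -194.0, 252.2]
tcp_rot: [-179.8, 0.0, 55.9]
ft_force: [-0.8, 0.1, -0.3]
finger_gap: 85.1
grip_force: 0.0
```

Emit:
carry_out(commands=[{"jaw": 0.085, "spin": 0.121, "translation": [0, 0, 0]}, {"jaw": 0.085, "spin": 0.121, "translation": [0, 0, 0]}, {"jaw": 0.085, "spin": 0.121, "translation": [0, 0, 0]}, {"jaw": 0.085, "spin": 0.121, "translation": [0, 0, 0]}, {"jaw": 0.085, "spin": 0.12, "translation": [0, 0, 0]}, {"jaw": 0.085, "spin": 0, "translation": [0, 0, 0]}, {"jaw": 0.085, "spin": 0, "translation": [0, 0, 0]}, {"jaw": 0.085, "spin": 0, "translation": [0, 0, 0]}])

```text
time: 10.35
tool_pos: [414.4, -194.3, 253.3]
tcp_rot: [-179.9, 0.1, 21.9]
ft_force: [-0.4, -0.4, -0.3]
finger_gap: 84.9
grip_force: 0.0
```

Run:
```python
from h import *
import pickle
p,L=look("w6",("bolt_knob","t_grip","pivot"))
V=[pickle.load(open(f"w{i}.pkl","rb")) for i in (3,4,5,6)]
print(tri([ray(q,l["t_grip"]) for q,l in V if "t_grip" in l]))
print([np.round(at(q,l["t_grip"],110),1) for q,l in V if "t_grip" in l])
go((415,-196,92),21.6)
```

```text
t_grip [319.7 224.5] 0.91
pivot [320.1 107.4] 0.6
(array([ 414.40868252, -197.39018118,  109.47906931]), [1.2, 0.3, 0.3, 1.3])
[array([ 413.6, -196.4,  110. ]), array([ 414.5, -197.3,  110. ]), array([ 414.1, -197. ,  110. ]), array([ 415.9, -197.7,  110. ])]
shift [-0.0003  0.0015  0.1621] spin 0.0024 yaw [-180.     0.    21.7] tcp [ 414.7 -194.5  254.1]
```

View pics/w6.png

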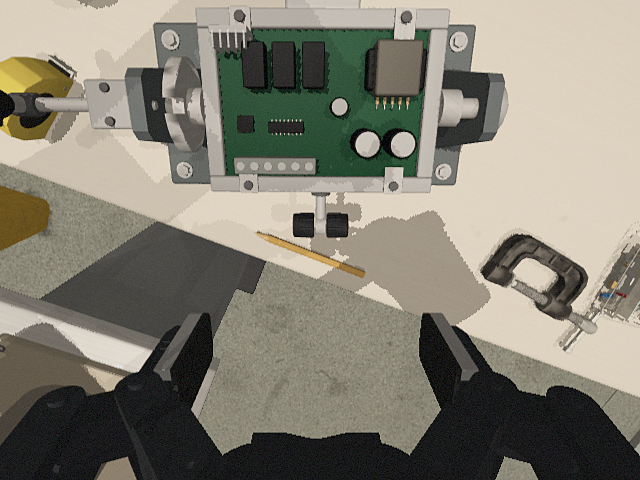

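The bolt is drawn by about 21.5 mm. The T-bar spans columns 293–348 at row 225, aligned with the tool, so I descend on it and pinch its ends.

Emit:
carry_out(commands=[{"jaw": 0.085, "spin": 0, "translation": [-0.0006, 0.0028, 0.01]}, {"jaw": 0.085, "spin": 0, "translation": [0, 0, 0.02]}, {"jaw": 0.085, "spin": 0, "translation": [0, 0, 0.025]}, {"jaw": 0.085, "spin": 0, "translation": [0, 0, 0.025]}, {"jaw": 0.085, "spin": 0, "translation": [0, 0, 0.025]}, {"jaw": 0.085, "spin": 0, "translation": [0, 0, 0.025]}, {"jaw": 0.085, "spin": 0, "translation": [0, 0, 0.02]}, {"jaw": 0.085, "spin": 0, "translation": [0, 0, 0.012]}])

```text
time: 11.22
tool_pos: [413.5, -196.5, 88.7]
tcp_rot: [-179.8, 0.1, 21.7]
ft_force: [0.5, 0.0, 0.5]
finger_gap: 84.9
grip_force: 0.0
```

Emit:
carry_out(commands=[{"jaw": 0.075, "spin": 0, "translation": [0, 0, 0]}, {"jaw": 0.07, "spin": 0, "translation": [0, 0, 0]}, {"jaw": 0.065, "spin": 0, "translation": [0, 0, 0]}, {"jaw": 0.06, "spin": 0, "translation": [0, 0, 0]}, {"jaw": 0.055, "spin": 0, "translation": [0, 0, 0]}, {"jaw": 0.05, "spin": 0, "translation": [0, 0, 0]}, {"jaw": 0.05, "spin": 0, "translation": [0, 0, 0]}, {"jaw": 0.05, "spin": 0, "translation": [0, 0, 0]}], squeeze=20)

```text
time: 11.88
tool_pos: [415.5, -197.5, 92.7]
tcp_rot: [180.0, -0.0, 21.6]
ft_force: [0.4, 0.1, -0.7]
finger_gap: 49.6
grip_force: 0.0
```

Run:
```python
from h import *
p=r.snapshot("wrist");cv2.imwrite("pics/w7.png",p["pixels"])
go((415.2,-197.3,92),21.6);s=r.sense();print(s["finger_gap"],s["ft_force"])
```

```text
shift [-0.0001 -0.0002  0.0005] spin 0.0009 yaw [180.   -0.   21.6] tcp [ 415.4 -197.4   92.5]
50.217111252154474 [-0.63706883 -0.63136     0.23990321]
```

View pics/w7.png

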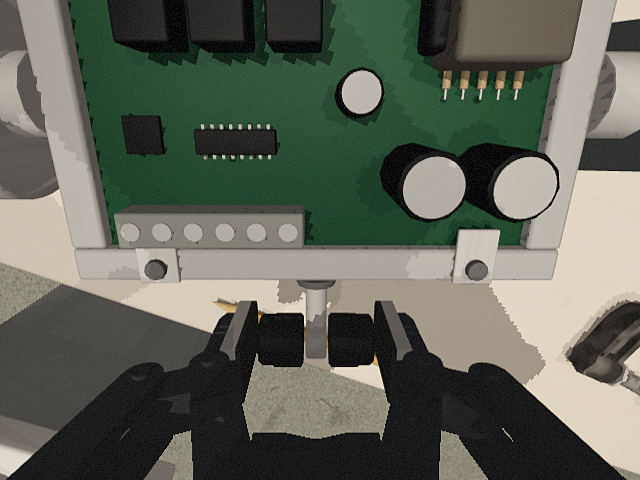

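The bar (258–374) sits centred between the pads. Close on it.

Emit:
carry_out(commands=[{"jaw": 0.047, "spin": 0, "translation": [0, 0, 0]}, {"jaw": 0.045, "spin": 0, "translation": [0, 0, 0]}, {"jaw": 0.043, "spin": 0, "translation": [0, 0, 0]}, {"jaw": 0.04, "spin": 0, "translation": [0, 0, 0]}, {"jaw": 0.035, "spin": 0, "translation": [0, 0, 0]}, {"jaw": 0.035, "spin": 0, "translation": [0, 0, 0]}, {"jaw": 0.035, "spin": 0, "translation": [0, 0, 0]}, {"jaw": 0.035, "spin": 0, "translation": [0, 0, 0]}], squeeze=30)

```text
time: 12.6
tool_pos: [415.3, -197.6, 92.4]
tcp_rot: [180.0, -0.0, 21.6]
ft_force: [0.2, -2.2, 0.6]
finger_gap: 43.7
grip_force: 31.6
```

Run:
```python
from h import *
s=r.sense();print(s["finger_gap"],s["grip_force"],s["ft_force"],s["tool_pos"])
a=np.linspace(0,np.pi,65)
x=-90*np.cos(a);z=90*np.sin(a)
b=a[::8]
for i in range(8):
  print(i,np.round(-90*np.cos(b[i+1])+90*np.cos(b[i]),1)/8, np.round(-(90*np.sin(b[i+1])-90*np.sin(b[i])),1)/8)
```

```text
43.733753481568705 31.58249795436859 [ 0.24225706 -2.20452201  0.61318295] [ 415.34921368 -197.56050648   92.38549301]
0 0.8625 -4.3
1 2.4375 -3.65
2 3.65 -2.4375
3 4.3 -0.8625
4 4.3 0.8625
5 3.65 2.4375
6 2.4375 3.65
7 0.8625 4.3
```

Emit:
carry_out(commands=[{"jaw": 0.035, "spin": 0, "translation": [0.0004, 0, -0.0044]}, {"jaw": 0.035, "spin": 0, "translation": [0.0004, 0, -0.0044]}, {"jaw": 0.035, "spin": 0, "translation": [0.0004, 0, -0.0044]}, {"jaw": 0.035, "spin": 0, "translation": [0.0005, 0, -0.0044]}, {"jaw": 0.035, "spin": 0, "translation": [0.0013, 0, -0.0042]}, {"jaw": 0.035, "spin": 0, "translation": [0.0013, 0, -0.0042]}, {"jaw": 0.035, "spin": 0, "translation": [0.0013, 0, -0.0042]}, {"jaw": 0.035, "spin": 0, "translation": [0.0013, 0, -0.0042]}])

```text
time: 13.27
tool_pos: [421.8, -195.0, 127.3]
tcp_rot: [180.0, 0.0, 21.6]
ft_force: [1.6, -3.2, -0.9]
finger_gap: 43.5
grip_force: 31.6
```

```bash
cat >> h.py <<'E'
def arc():
    s=r.sense();u=np.array([np.cos(np.radians(21.6)),np.sin(np.radians(21.6)),0]);d=s["tool_pos"]-np.array([415.3,-197.6,92.4])
    print("t",s["time"],"x,y,z",np.round([d@u,-d[0]*u[1]+d[1]*u[0],d[2]],1),"ang",np.degrees(np.arctan2(d[2],90-d@u)),"rad",np.hypot(d[2],90-d@u),"F",np.round(s["ft_force"],1),"gap",s["finger_gap"],s["grip_force"])
E
python3 -c "
from h import *
arc()"
```

```text
t 13.2667 x,y,z [ 7.   0.  34.9] ang 22.785759643044234 rad 90.06184902437376 F [ 1.6 -3.2 -0.9] gap 43.48881985920078 31.572340428829193
```

Emit:
carry_out(commands=[{"jaw": 0.035, "spin": 0, "translation": [0.0021, 0, -0.0039]}, {"jaw": 0.035, "spin": 0, "translation": [0.0021, 0, -0.0039]}, {"jaw": 0.035, "spin": 0, "translation": [0.0021, 0, -0.0039]}, {"jaw": 0.035, "spin": 0, "translation": [0.0021, 0, -0.0039]}, {"jaw": 0.035, "spin": 0, "translation": [0.0028, 0, -0.0034]}, {"jaw": 0.035, "spin": 0, "translation": [0.0028, 0, -0.0034]}, {"jaw": 0.035, "spin": 0, "translation": [0.0028, 0, -0.0034]}, {"jaw": 0.035, "spin": 0, "translation": [0.0028, 0, -0.0034]}])

```text
time: 13.93
tool_pos: [440.1, -187.8, 156.6]
tcp_rot: [180.0, 0.0, 21.6]
ft_force: [1.3, -3.8, -1.0]
finger_gap: 43.3
grip_force: 31.6
```

Emit:
carry_out(commands=[{"jaw": 0.035, "spin": 0, "translation": [0.0034, 0, -0.0028]}, {"jaw": 0.035, "spin": 0, "translation": [0.0034, 0, -0.0028]}, {"jaw": 0.035, "spin": 0, "translation": [0.0034, 0, -0.0028]}, {"jaw": 0.035, "spin": 0, "translation": [0.0034, 0, -0.0028]}, {"jaw": 0.035, "spin": 0, "translation": [0.0039, 0, -0.0021]}, {"jaw": 0.035, "spin": 0, "translation": [0.0039, 0, -0.0021]}, {"jaw": 0.035, "spin": 0, "translation": [0.0039, 0, -0.0021]}, {"jaw": 0.035, "spin": 0, "translation": [0.0039, 0, -0.0021]}])

```text
time: 14.6
tool_pos: [467.7, -176.8, 176.1]
tcp_rot: [180.0, -0.0, 21.6]
ft_force: [1.0, -4.7, 0.3]
finger_gap: 43.6
grip_force: 31.7
```

```bash
python3 -c "
from h import *
arc()
p=r.snapshot('wrist');cv2.imwrite('pics/w8.png',p['pixels'])"
```

```text
t 14.6 x,y,z [56.4  0.  83.7] ang 68.10484451022354 rad 90.2094487116811 F [ 1.  -4.7  0.3] gap 43.57647263052554 31.655050814151764
```

View pics/w8.png

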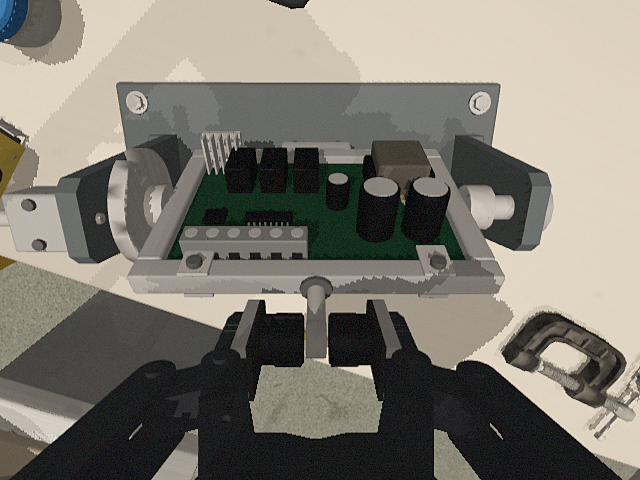

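The frame follows the grip: it is tilted about 68°, the bar is still centred and the forces are small. Continue.

Emit:
carry_out(commands=[{"jaw": 0.035, "spin": 0, "translation": [0.0042, 0, -0.0013]}, {"jaw": 0.035, "spin": 0, "translation": [0.0042, 0, -0.0013]}, {"jaw": 0.035, "spin": 0, "translation": [0.0042, 0, -0.0013]}, {"jaw": 0.035, "spin": 0, "translation": [0.0042, 0, -0.0012]}, {"jaw": 0.035, "spin": 0, "translation": [0.0044, 0, -0.0004]}, {"jaw": 0.035, "spin": 0, "translation": [0.0044, 0, -0.0004]}, {"jaw": 0.035, "spin": 0, "translation": [0.0044, 0, -0.0004]}, {"jaw": 0.035, "spin": 0, "translation": [0.0044, 0, -0.0004]}])

```text
time: 15.32
tool_pos: [499.8, -164.2, 182.7]
tcp_rot: [180.0, -0.1, 21.6]
ft_force: [0.4, -4.9, 3.8]
finger_gap: 43.5
grip_force: 31.9
```

Emit:
carry_out(commands=[{"jaw": 0.035, "spin": 0, "translation": [0.0044, 0, 0.0004]}, {"jaw": 0.035, "spin": 0, "translation": [0.0044, 0, 0.0004]}, {"jaw": 0.035, "spin": 0, "translation": [0.0044, 0, 0.0004]}, {"jaw": 0.035, "spin": 0, "translation": [0.0044, 0, 0.0004]}, {"jaw": 0.035, "spin": 0, "translation": [0.0042, 0, 0.0013]}, {"jaw": 0.035, "spin": 0, "translation": [0.0042, 0, 0.0013]}, {"jaw": 0.035, "spin": 0, "translation": [0.0042, 0, 0.0013]}, {"jaw": 0.035, "spin": 0, "translation": [0.0042, 0, 0.0012]}])

```text
time: 15.98
tool_pos: [531.7, -151.6, 175.5]
tcp_rot: [180.0, -0.0, 21.6]
ft_force: [2.2, -6.6, 1.3]
finger_gap: 43.6
grip_force: 31.8
```

Emit:
carry_out(commands=[{"jaw": 0.035, "spin": 0, "translation": [0.0039, 0, 0.0021]}, {"jaw": 0.035, "spin": 0, "translation": [0.0039, 0, 0.0021]}, {"jaw": 0.035, "spin": 0, "translation": [0.0039, 0, 0.0021]}, {"jaw": 0.035, "spin": 0, "translation": [0.0039, 0, 0.0021]}, {"jaw": 0.035, "spin": 0, "translation": [0.0034, 0, 0.0028]}, {"jaw": 0.035, "spin": 0, "translation": [0.0034, 0, 0.0028]}, {"jaw": 0.035, "spin": 0, "translation": [0.0034, 0, 0.0028]}, {"jaw": 0.035, "spin": 0, "translation": [0.0034, 0, 0.0028]}])

```text
time: 16.65
tool_pos: [558.8, -140.9, 155.7]
tcp_rot: [180.0, -0.0, 21.6]
ft_force: [2.3, -7.0, -0.0]
finger_gap: 43.7
grip_force: 31.8
```

```bash
python3 -c "
from h import *
arc()"
```

```text
t 16.65 x,y,z [ 1.543e+02 -1.000e-01  6.330e+01] ang 135.42896396555327 rad 90.26170521378491 F [ 2.3 -7.  -0. ] gap 43.66078824568787 31.788999438285828
```

Emit:
carry_out(commands=[{"jaw": 0.035, "spin": 0, "translation": [0.0028, 0, 0.0034]}, {"jaw": 0.035, "spin": 0, "translation": [0.0028, 0, 0.0034]}, {"jaw": 0.035, "spin": 0, "translation": [0.0028, 0, 0.0034]}, {"jaw": 0.035, "spin": 0, "translation": [0.0028, 0, 0.0034]}, {"jaw": 0.035, "spin": 0, "translation": [0.0021, 0, 0.0039]}, {"jaw": 0.035, "spin": 0, "translation": [0.0021, 0, 0.0039]}, {"jaw": 0.035, "spin": 0, "translation": [0.0021, 0, 0.0039]}, {"jaw": 0.035, "spin": 0, "translation": [0.0021, 0, 0.0039]}])

```text
time: 17.32
tool_pos: [576.7, -133.8, 126.3]
tcp_rot: [180.0, -0.0, 21.6]
ft_force: [1.2, -6.8, 0.5]
finger_gap: 43.3
grip_force: 31.8
```

Emit:
carry_out(commands=[{"jaw": 0.035, "spin": 0, "translation": [0.0013, 0, 0.0042]}, {"jaw": 0.035, "spin": 0, "translation": [0.0013, 0, 0.0042]}, {"jaw": 0.035, "spin": 0, "translation": [0.0013, 0, 0.0042]}, {"jaw": 0.035, "spin": 0, "translation": [0.0013, 0, 0.0042]}, {"jaw": 0.035, "spin": 0, "translation": [0.0004, 0, 0.0043]}, {"jaw": 0.035, "spin": 0, "translation": [0.0004, 0, 0.0043]}, {"jaw": 0.035, "spin": 0, "translation": [0.0004, 0, 0.0043]}, {"jaw": 0.035, "spin": 0, "translation": [0.0004, 0, 0.0043]}])

```text
time: 17.98
tool_pos: [582.8, -131.4, 92.2]
tcp_rot: [180.0, 0.0, 21.6]
ft_force: [0.8, -7.7, 1.0]
finger_gap: 43.4
grip_force: 31.8
```

Emit:
carry_out(commands=[{"jaw": 0.035, "spin": 0, "translation": [0, 0, 0]}, {"jaw": 0.035, "spin": 0, "translation": [0, 0, 0]}, {"jaw": 0.035, "spin": 0, "translation": [0, 0, 0]}, {"jaw": 0.035, "spin": 0, "translation": [0, 0, 0]}, {"jaw": 0.035, "spin": 0, "translation": [0, 0, 0]}, {"jaw": 0.035, "spin": 0, "translation": [0, 0, 0]}, {"jaw": 0.035, "spin": 0, "translation": [0, 0, 0]}, {"jaw": 0.035, "spin": 0, "translation": [0, 0, 0]}])

```text
time: 18.65
tool_pos: [582.8, -131.4, 92.0]
tcp_rot: [180.0, 0.0, 21.6]
ft_force: [3.1, -6.7, -0.5]
finger_gap: 43.7
grip_force: 31.5
```

```bash
python3 -c "
from h import *
arc()"
```

```text
t 18.65 x,y,z [ 1.801e+02 -1.000e-01 -4.000e-01] ang -179.76648140401537 rad 90.06748478768586 F [ 3.1 -6.7 -0.5] gap 43.66195182825397 31.52280628681183
```

Emit:
carry_out(commands=[{"jaw": 0.05, "spin": 0, "translation": [0, 0, 0]}, {"jaw": 0.06, "spin": 0, "translation": [0, 0, 0]}, {"jaw": 0.075, "spin": 0, "translation": [0, 0, 0]}, {"jaw": 0.085, "spin": 0, "translation": [0, 0, 0]}, {"jaw": 0.085, "spin": 0, "translation": [0, 0, -0.02]}, {"jaw": 0.085, "spin": 0, "translation": [0, 0, -0.035]}, {"jaw": 0.085, "spin": 0, "translation": [0, 0, -0.04]}, {"jaw": 0.085, "spin": 0, "translation": [0, 0, -0.04]}])

```text
time: 19.32
tool_pos: [581.7, -130.2, 228.1]
tcp_rot: [-179.9, 0.1, 21.7]
ft_force: [0.8, 0.3, 0.3]
finger_gap: 85.4
grip_force: 0.0
```

Emit:
carry_out(commands=[{"jaw": 0.085, "spin": 0, "translation": [0, 0, -0.025]}, {"jaw": 0.085, "spin": 0, "translation": [0, 0, 0]}, {"jaw": 0.085, "spin": 0, "translation": [0, 0, 0]}, {"jaw": 0.085, "spin": 0, "translation": [-0.015, -0.025, 0]}, {"jaw": 0.085, "spin": 0, "translation": [-0.015, -0.034, 0]}, {"jaw": 0.085, "spin": 0, "translation": [-0.015, -0.034, 0]}, {"jaw": 0.085, "spin": 0, "translation": [-0.015, -0.034, 0]}, {"jaw": 0.085, "spin": 0, "translation": [-0.015, -0.034, 0]}])

```text
time: 19.98
tool_pos: [451.1, -7.8, 249.9]
tcp_rot: [-179.9, 0.2, 21.6]
ft_force: [0.4, 1.5, 0.3]
finger_gap: 85.0
grip_force: 0.0
```

Emit:
carry_out(commands=[{"jaw": 0.085, "spin": -0.121, "translation": [-0.015, -0.034, 0]}, {"jaw": 0.085, "spin": -0.121, "translation": [0, 0, 0]}, {"jaw": 0.085, "spin": -0.121, "translation": [0, 0, 0]}, {"jaw": 0.085, "spin": -0.121, "translation": [0, 0, 0]}, {"jaw": 0.085, "spin": -0.121, "translation": [0, 0, 0]}, {"jaw": 0.085, "spin": -0.121, "translation": [0, 0, 0]}, {"jaw": 0.085, "spin": -0.121, "translation": [0, 0, 0]}, {"jaw": 0.085, "spin": -0.121, "translation": [0, 0, 0]}])

```text
time: 20.65
tool_pos: [425.9, 17.4, 250.3]
tcp_rot: [-179.8, 0.0, 77.5]
ft_force: [-0.2, 0.0, -0.3]
finger_gap: 84.7
grip_force: 0.0
```

Emit:
carry_out(commands=[{"jaw": 0.085, "spin": -0.121, "translation": [0, 0, 0]}, {"jaw": 0.085, "spin": -0.121, "translation": [0, 0, 0]}, {"jaw": 0.085, "spin": -0.121, "translation": [0, 0, 0]}, {"jaw": 0.085, "spin": -0.121, "translation": [0, 0, 0]}, {"jaw": 0.085, "spin": -0.121, "translation": [0, 0, 0]}, {"jaw": 0.085, "spin": 0, "translation": [0, 0, 0]}, {"jaw": 0.085, "spin": 0, "translation": [0, 0, 0]}, {"jaw": 0.085, "spin": 0, "translation": [0, 0, 0]}])

```text
time: 21.32
tool_pos: [426.5, 17.2, 251.6]
tcp_rot: [-179.9, -0.1, 111.5]
ft_force: [-0.7, 0.0, -0.9]
finger_gap: 85.2
grip_force: 0.0
```

Run:
```python
from h import *
p,L=look("w9",("bolt_knob","t_grip","pivot"))
for k in L: print(k,at(p,L[k],172.5 if k=="bolt_knob" else 110))
go((427.3,17,155),111.6)
```

```text
bolt_knob [316.5 251.5] 0.62
bolt_knob [317.8 350.4] 0.58
t_grip [405.5 416.1] 0.92
pivot [315.4 416.9] 0.96
bolt_knob [427.48709586  17.49312755 172.5       ]
t_grip [ 580.23462084 -131.86410467  110.        ]
pivot [ 498.69515098 -165.2232094   110.        ]
shift [-0.0003  0.0003  0.0975] spin 0.0015 yaw [-180.    -0.   111.7] tcp [427.   17.1 252.5]
```

View pics/w9.png

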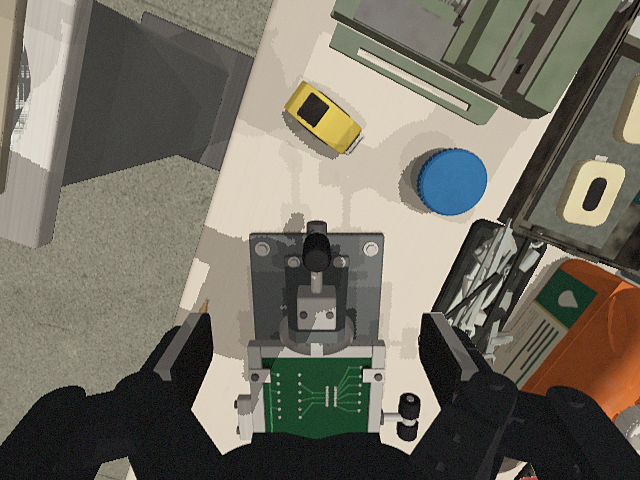

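The solder side is up with the handle at the far side, and the drawn knob at (316,250) is centred. Descend, grip it and push it home in the bolt's direction.

Emit:
carry_out(commands=[{"jaw": 0.085, "spin": 0, "translation": [0, 0, 0.01]}, {"jaw": 0.085, "spin": 0, "translation": [0, 0, 0.015]}, {"jaw": 0.085, "spin": 0, "translation": [0, 0, 0.018]}, {"jaw": 0.085, "spin": 0, "translation": [0, 0, 0.018]}, {"jaw": 0.085, "spin": 0, "translation": [0, 0, 0.016]}, {"jaw": 0.085, "spin": 0, "translation": [0, 0, 0.012]}, {"jaw": 0.08, "spin": 0, "translation": [0, 0, 0.008]}, {"jaw": 0.07, "spin": 0, "translation": [0, 0, 0]}])

```text
time: 22.18
tool_pos: [425.8, 17.2, 153.5]
tcp_rot: [-179.8, -0.1, 111.8]
ft_force: [-0.2, 1.3, -0.9]
finger_gap: 70.2
grip_force: 0.0
```

Emit:
carry_out(commands=[{"jaw": 0.06, "spin": 0, "translation": [0, 0, 0]}, {"jaw": 0.05, "spin": 0, "translation": [0, 0, 0]}, {"jaw": 0.04, "spin": 0, "translation": [0, 0, 0]}, {"jaw": 0.03, "spin": 0, "translation": [0, 0, 0]}, {"jaw": 0.02, "spin": 0, "translation": [0, 0, 0]}, {"jaw": 0.01, "spin": 0, "translation": [0, 0, 0]}, {"jaw": 0.01, "spin": 0, "translation": [0, 0, 0]}, {"jaw": 0.01, "spin": 0, "translation": [0, 0, 0]}], squeeze=40)

```text
time: 22.85
tool_pos: [427.1, 16.9, 156.4]
tcp_rot: [180.0, 0.0, 111.8]
ft_force: [-3.7, -1.0, 5.5]
finger_gap: 16.9
grip_force: 38.9
```

Emit:
carry_out(commands=[{"jaw": 0.01, "spin": 0, "translation": [-0.0026, 0, 0]}, {"jaw": 0.01, "spin": 0, "translation": [-0.0026, 0, 0]}, {"jaw": 0.01, "spin": 0, "translation": [-0.0026, 0, 0]}, {"jaw": 0.01, "spin": 0, "translation": [-0.0026, 0, 0]}, {"jaw": 0.01, "spin": 0, "translation": [-0.0026, 0, 0]}, {"jaw": 0.01, "spin": 0, "translation": [-0.0026, 0, 0]}, {"jaw": 0.01, "spin": 0, "translation": [-0.0026, 0, 0]}, {"jaw": 0.01, "spin": 0, "translation": [0, 0, 0]}], squeeze=40)

```text
time: 23.52
tool_pos: [433.9, -0.2, 156.4]
tcp_rot: [-180.0, 0.0, 111.8]
ft_force: [-3.6, -0.7, 6.0]
finger_gap: 17.1
grip_force: 38.8
```

Run:
```python
from h import *
s=r.sense();print(s["ft_force"],s["wrist_torque"],s["finger_gap"],s["grip_force"]);go((434.9,-2.8,155.3),111.7)
```

```text
[-3.5627134  -0.71666603  5.99366721] [-0.2030066   0.59767492  0.03499962] 17.112260931341282 38.847050070762634
shift [-0.0028 -0.      0.0011] spin 0.0011 yaw [-180.     0.   111.8] tcp [ 4.339e+02 -2.000e-01  1.564e+02]
```

Emit:
carry_out(commands=[{"jaw": 0.01, "spin": 0, "translation": [-0.0006, 0, 0]}, {"jaw": 0.01, "spin": 0, "translation": [-0.0006, 0, 0]}, {"jaw": 0.01, "spin": 0, "translation": [-0.0006, 0, 0]}, {"jaw": 0.01, "spin": 0, "translation": [-0.0005, 0, 0]}, {"jaw": 0.01, "spin": 0, "translation": [-0.0005, 0, 0]}, {"jaw": 0.01, "spin": 0, "translation": [-0.0003, 0, 0]}, {"jaw": 0.01, "spin": 0, "translation": [-0.0002, 0, 0]}, {"jaw": 0.01, "spin": 0, "translation": [0, 0, 0]}])

```text
time: 24.18
tool_pos: [434.9, -2.8, 156.4]
tcp_rot: [-180.0, -0.0, 111.8]
ft_force: [-5.3, 0.7, 6.7]
finger_gap: 17.0
grip_force: 38.9
```

Emit:
carry_out(commands=[{"jaw": 0.01, "spin": 0, "translation": [-0.0002, 0, 0]}, {"jaw": 0.01, "spin": 0, "translation": [-0.0002, 0, 0]}, {"jaw": 0.01, "spin": 0, "translation": [-0.0002, 0, 0]}, {"jaw": 0.01, "spin": 0, "translation": [-0.0002, 0, 0]}, {"jaw": 0.01, "spin": 0, "translation": [0, 0, 0]}, {"jaw": 0.01, "spin": 0, "translation": [0, 0, 0]}, {"jaw": 0.01, "spin": 0, "translation": [0, 0, 0]}, {"jaw": 0.01, "spin": 0, "translation": [0, 0, 0]}])

```text
time: 24.85
tool_pos: [435.1, -3.2, 156.4]
tcp_rot: [-180.0, -0.1, 111.8]
ft_force: [-6.5, 2.4, 6.8]
finger_gap: 17.0
grip_force: 39.0
```

Emit:
carry_out(commands=[{"jaw": 0.01, "spin": 0, "translation": [-0.0005, 0, 0]}, {"jaw": 0.01, "spin": 0, "translation": [-0.0005, 0, 0]}, {"jaw": 0.01, "spin": 0, "translation": [-0.0005, 0, 0]}, {"jaw": 0.01, "spin": 0, "translation": [-0.0005, 0, 0]}, {"jaw": 0.01, "spin": 0, "translation": [0, 0, 0]}, {"jaw": 0.01, "spin": 0, "translation": [0, 0, 0]}, {"jaw": 0.01, "spin": 0, "translation": [0, 0, 0]}, {"jaw": 0.01, "spin": 0, "translation": [0, 0, 0]}])

```text
time: 25.52
tool_pos: [435.1, -3.3, 156.3]
tcp_rot: [-180.0, -0.3, 111.8]
ft_force: [-11.1, 12.4, 11.5]
finger_gap: 16.7
grip_force: 39.5
```

It stops hard at the home position with 15 N of push. Relax, release, rise and check.

Emit:
carry_out(commands=[{"jaw": 0.01, "spin": 0, "translation": [0.001, 0, 0]}, {"jaw": 0.01, "spin": 0, "translation": [0.0008, 0, 0]}, {"jaw": 0.03, "spin": 0, "translation": [0, 0, 0]}, {"jaw": 0.05, "spin": 0, "translation": [0, 0, 0]}, {"jaw": 0.07, "spin": 0, "translation": [0, 0, 0]}, {"jaw": 0.085, "spin": 0, "translation": [0, 0, 0]}, {"jaw": 0.085, "spin": 0, "translation": [0, 0, -0.02]}, {"jaw": 0.085, "spin": 0, "translation": [0, 0, -0.03]}])

```text
time: 26.18
tool_pos: [433.1, -3.6, 202.8]
tcp_rot: [-179.7, -0.2, 111.8]
ft_force: [-0.1, 0.5, -0.5]
finger_gap: 84.7
grip_force: 0.0
```

Emit:
carry_out(commands=[{"jaw": 0.085, "spin": 0, "translation": [0, 0, -0.03]}, {"jaw": 0.085, "spin": 0, "translation": [0, 0, -0.03]}, {"jaw": 0.085, "spin": 0, "translation": [0, 0, -0.03]}, {"jaw": 0.085, "spin": 0, "translation": [0, 0, -0.03]}, {"jaw": 0.085, "spin": 0, "translation": [0, 0, -0.01]}, {"jaw": 0.085, "spin": 0, "translation": [0, 0, 0]}, {"jaw": 0.085, "spin": 0, "translation": [0, 0, 0]}, {"jaw": 0.085, "spin": 0, "translation": [0, 0, 0]}])

```text
time: 26.85
tool_pos: [434.9, -3.8, 333.7]
tcp_rot: [-179.9, -0.1, 111.8]
ft_force: [-0.1, 0.1, 0.3]
finger_gap: 84.9
grip_force: 0.0
```

Run:
```python
from h import *
p,L=look("w10",("bolt_knob","t_grip","pivot"))
for k in L: print(k,at(p,L[k],172.5 if k=="bolt_knob" else 110))
print(r.sense()["tool_pos"])
```

```text
bolt_knob [315.7 217.6] 0.98
t_grip [392.6 344.9] 0.59
pivot [314.1 346.4] 0.67
bolt_knob [435.00711848  -3.37503492 172.5       ]
t_grip [ 581.56130164 -128.51260121  110.        ]
pivot [ 497.24498328 -164.51992302  110.        ]
[434.87142839  -3.74110929 334.13589615]
```

View pics/w10.png

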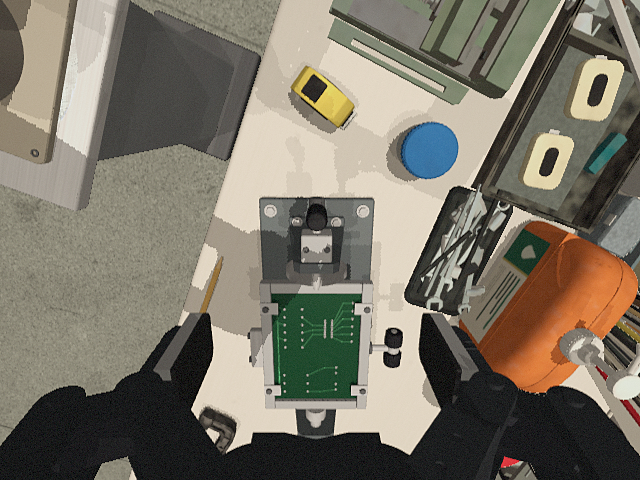

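The knob is back at its home position, (435.0,-3.4) against (435.4,-3.1) at the start. The solder side is up, the frame is level and the gripper is clear, so I hand it in.

```bash
python3 -c "
from bench import r
print(r.hand_in())"
```

```text
the job is handed in; nothing more can be done
None
```

The job is handed in: I drew the lock bolt, swung the frame half a turn so the solder side is up, and pushed the bolt back to its starting (home) position; this took about 27 s of the 61 s allowed, and the judge's verdict was not returned.

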